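# Switch the page scanner's selector to fold-out sheets

### The arm

A 6-joint arm with a two-finger parallel gripper is mounted at the origin on the work surface. World frame = base frame: x ahead of the robot, y to its left, z up, the work surface at z = 0. Lengths are in m, angles in rad, forces in N, time in s.
With the tool pointing down it reaches from about 0.375 to 0.9 m from the base axis. Payload 3.1 kg.
Tool frame: the origin (TCP) lies on the centre line of the jaws, within the pads' length; the fingertips stand 25 mm ahead of it and the grasp point (between the pads) lies 6 mm ahead of it; z points along the fingers, y is the direction in which the jaws open and shut (so a half turn about z gives the same grasp; the last joint's range is limited). The gripper opens to 87 mm and grips with 3 to 60 N. Pads are 19 mm wide; open, the fingers measure 117 mm over their backs; the gripper's body (75 mm by 190 mm) begins 51 mm behind the grasp point.
Start: joints at [-1.304, 0.527, 1.433, -0, 1.181, -0.178], TCP at [0.27, -0.564, 0.248] pointing down, gripper open.
Joint ranges: [-3.08, 3.08], [-0.75, 2.2], [0.22, 2.44], [-1.43, 4.57], [0, 2.65], [-2.85, 2.85]. Speed limits (rad/s): [2.79, 2.79, 3.14, 3.14, 3.14, 3.14].

### API

Orientations are given as a rotation vector (axis times angle).
In Python, from bench import manip gives the robot as it stands.
- The arm moves only by the tool step_arm, never from a script. Its argument "steps" is text: rows parted by semicolons, each of 5 numbers parted by spaces: the opening, from 0 (shut) to 1 (fully open), then the shift along the tool's x, y, z in units of 40 mm (1.0 is 40 mm), then the turn about the tool's z in units of 6 degrees (1.0 is 6 degrees). In form: jaw x y z turn; .... A call has 1 to 5 rows; each row is the pose to reach, as a shift and turn from the pose measured when the call began, along the tool's axes at that moment; what a row does not reach only later rows make up. A row lasts 1/12 s, in which the tool goes at most 41.7 mm and 7.16 degrees, less where a joint would pass 70% of its speed; a pose out of reach is approached as far as the arm can. A call with a gripper value outside its range is refused whole. The fingers move at their own pace and stop on an object; "force" is the grip in N (left out, the last holds). Time passes only in rows, so rows that repeat a pose let the fingers close. It gives the time, the measured TCP pose, the force and the opening at its end, in the units of the state.
- manip.observe(): the state, without advancing time (a new reading comes with each control period).
- manip.get_image(name): name is "scene" or "side" or "wrist"; returns the picture (480x640x3 uint8, red, green, blue); there is no depth.
- manip.calibration(name): a dict with "fovy" (degrees; the focal length in pixels is half the picture's height over the tangent of half this angle, whatever the lens; pixels are square), "cx", "cy" (the principal point, pixels), "cam_to_world" (4x4, takes a point from camera to world coordinates); the wrist camera has in their place "hand_eye" (4x4, takes a point from camera to tool coordinates, whose origin is the TCP and whose axes are the flange's). Camera axes: x right, y up, looking along -z (the intrinsics and any distortion apply to the point x, -y, -z); pixel columns grow to the right and rows downward; lengths in m; the calibration is good to about 2 mm. The wrist camera is an equidistant fisheye: a pixel r from the principal point sees the ray r / f radians off the axis. A picture is of the moment at which its call begins: read the wrist's pose just before it. calibration takes no time and is no camera call.
- manip.sign_off(): hands the job in, once; it reports no verdict.
The state is a dict: "time_s": time; "joint_pos": joint angles; "joint_velocities": joint speeds; "joint_torque": joint torques, N m; "eef_pos": TCP position; "tool_rot": TCP orientation; "wrist_force": force on the tool from outside, world axes, zero at the start; "ft_torque": the same for the moment, N m; "grip_width": opening from 0.0 (shut) to 1.0 (fully open).
Only numpy, scipy, OpenCV 4.12 (cv2) and the standard library are available. Lean on these libraries where they do the work, as an engineer would, in place of code of your own. Each camera call takes 0.05 s, during which the arm holds its last target.

### The job

The page scanner's selector box has a row of four latching keys, three short and one long, and one of the short keys is down. Switch the scanner to fold-out sheets: press the long key fully home so that it stays down by itself and the short key that was down pops up. Do not push down the other two short keys; at the end the long key alone is down and the three short keys are up.

Things in the scene. Friction and masses are not known exactly. Their poses are not given: they have to be found in the camera images.
- long_key_top (a point): The one long white key in the selector's row of four: cap 76 mm front to back (x axis, pointing to the box's back), 30 mm along the row (y axis). Point: middle of its top, 83 mm above the table when up. Its front 38 mm stand free ahead of its neighbours. Slides straight down under a push of about 3 N, hard stop at 15.5 mm; latches past 12 mm, and let go it stays 12 mm down.
- held_key_top (a point): The short white key that is latched down at the start; cap 38 mm front to back (rear edge in line with the long one's), 30 mm along the row. Point: middle of its top, about 71 mm above the table while down, 83 mm when up; axes as for the long key. It springs up by itself once another key is pushed down past about 5 mm.
- spare_key1_top (a point): One of the two short white keys that are up at the start, cap as the other short ones. Point: middle of its top, 83 mm above the table. Latches like the others if pushed. The keys are 44 mm from centre to centre along the row, in an order that varies; gaps between caps 14 mm.
- spare_key2_top (a point): The other short white key that is up at the start, same as the first. All four keys stand 28 mm proud of a black panel on the selector: a grey box, fixed to the table, 150 mm deep, 206 mm wide along the row, 55 mm high. An eraser lies loose on its top behind the keys.

How it is judged:
At the end, for the whole second after the job is handed in: The long key is latched: its top is at least 8 mm below its up position (under 75 mm above the table). The tops of all three short keys are up, within 4 mm of their up position (over 79 mm above the table) (height (world z) of long_key_top below 0.075 m and height (world z) of each of held_key_top, spare_key1_top, spare_key2_top above 0.079 m); the robot touches nothing.
It fails at once if one of the two short keys that were up at the start is pushed down by more than 6 mm (height (world z) of any of spare_key1_top, spare_key2_top below 0.077 m).
It also fails if it takes over 26 s, if anything falls off the work surface, if the arm or the gripper's body presses on something with over 40 N, if the wrist force passes 120 N, or if a joint passes its speed limit or range.

## Working session

There is one attempt and no reset: what is moved stays moved. The work goes in short steps, Python scripts to look and compute and a tool call to move; the robot and the scene stay as the last step left them, time stands still between calls to the robot, and variables do not carry over. Pictures are saved under pics/ and viewed, and the job is handed in when it is done.

Besides the shell and the picture viewer there is one more tool, called after "Call:" by a JSON object that holds its "fn" and its "kwargs". step_arm: Moves the arm, as the interface text tells. Its arguments: {"type":"object","properties":{"steps":{"type":"string"},"force":{"type":"number"}},"required":["steps"]}

```bash
mkdir -p pics
cat > h.py <<'E'
import numpy as np,cv2
from scipy.spatial.transform import Rotation as R
from bench import manip
def pix2ray(c,u,v):
    f=240/np.tan(np.radians(c["fovy"])/2)
    d=np.array([(u-c["cx"])/f,-(v-c["cy"])/f,-1.0])
    T=np.array(c["cam_to_world"]); return T[:3,3],T[:3,:3]@d
def onplane(c,u,v,z):
    o,d=pix2ray(c,u,v); return o+d*(z-o[2])/d[2]
E
python3 - <<'E'
from h import *
s=manip.observe();print(s)
for n in("scene","side","wrist"):
    im=manip.get_image(n);cv2.imwrite(f"pics/{n}0.png",im[:,:,::-1]);c=manip.calibration(n);print(n,c)
E
```

```text
{'time_s': 0.0, 'joint_pos': array([-1.30352697e+00,  5.28484835e-01,  1.43391242e+00, -4.44428263e-05,
        1.18139502e+00, -1.78494011e-01]), 'joint_velocities': array([-0.00147421,  0.00154486,  0.00175104,  0.00061035, -0.0005296 ,
       -0.00081212]), 'joint_torque': array([ 5.84028803e-04, -4.40039957e+01, -1.76591957e+01,  6.32832572e-02,
        5.82221069e-02, -1.64950793e-04]), 'eef_pos': array([ 0.26930151, -0.56324265,  0.24655689]), 'tool_rot': array([-3.06173668e+00, -6.93961162e-01,  2.17656070e-04]), 'wrist_force': array([ 0.21787711, -0.31453122,  0.34190716]), 'ft_torque': array([-0.02162487, -0.03360164, -0.02598719]), 'grip_width': 0.9997982042668719}
scene {'fovy': 42.152690652532584, 'cx': 316.67184272473605, 'cy': 223.65209031879402, 'cam_to_world': array([[ 0.84750684, -0.36622923,  0.38419827,  0.87209435],
       [ 0.53053039,  0.56208686, -0.63450442, -0.4132584 ],
       [ 0.01642126,  0.74157569,  0.6706682 ,  0.61291764],
       [ 0.        ,  0.        ,  0.        ,  1.        ]])}
side {'fovy': 45.969102032446855, 'cx': 323.9038733423579, 'cy': 235.1164030177633, 'cam_to_world': array([[ 0.98151218,  0.08808949, -0.16992375,  0.42982725],
       [-0.1909232 ,  0.51321054, -0.8367576 , -0.56323642],
       [ 0.01349711,  0.85373016,  0.52054072,  0.49663229],
       [ 0.        ,  0.        ,  0.        ,  1.        ]])}
wrist {'fovy': 65.70646984690485, 'cx': 315.85343907648024, 'cy': 234.3773530018292, 'hand_eye': array([[ 8.00042093e-04,  9.64009952e-01,  2.65864951e-01,
         7.26660060e-02],
       [ 9.99999277e-01, -5.32466742e-04, -1.07851101e-03,
         1.75206101e-04],
       [-8.98131101e-04,  2.65865621e-01, -9.64009681e-01,
        -1.36168516e-01],
       [ 0.00000000e+00,  0.00000000e+00,  0.00000000e+00,
         1.00000000e+00]])}
```

View pics/scene0.png

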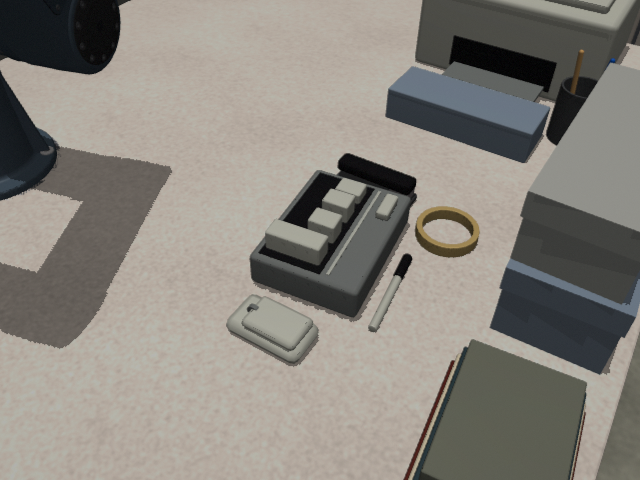

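View pics/side0.png

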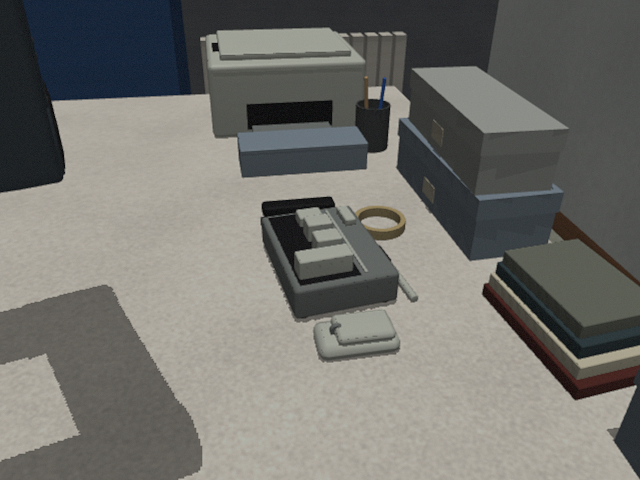

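The selector is at about (330,235) in the scene view. The long key, at (297,240), is at the near (-y) end of the row, the three short keys are at (325,222), (338,203) and (350,188), and the eraser is at (386,206). I'll zoom in and measure.

Run:
```python
from h import *
a=cv2.imread("pics/scene0.png")[150:320,235:425];b=cv2.imread("pics/side0.png")[185:325,250:410]
a=cv2.resize(a,None,fx=4,fy=3.5,interpolation=cv2.INTER_CUBIC)
cv2.imwrite("pics/sz.png",cv2.resize(cv2.imread("pics/scene0.png")[150:290,240:420],None,fx=4,fy=4,interpolation=cv2.INTER_CUBIC))
cv2.imwrite("pics/dz.png",cv2.resize(b,None,fx=4,fy=4,interpolation=cv2.INTER_CUBIC))
```

```text
(no output)
```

View pics/sz.png

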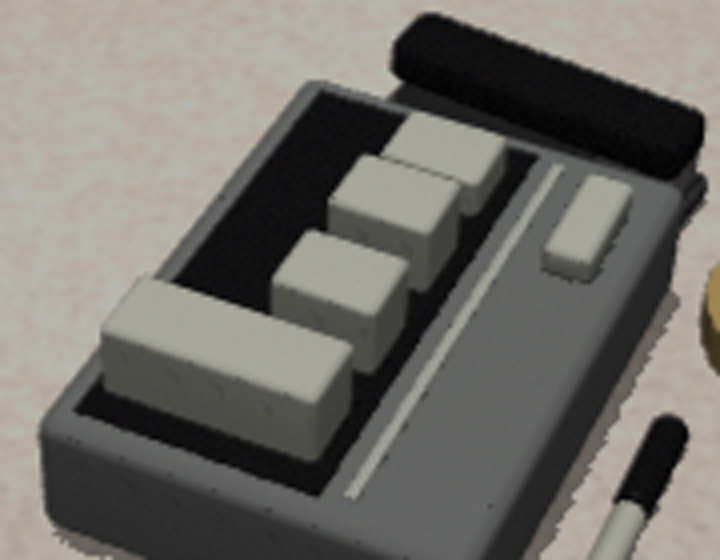

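View pics/dz.png

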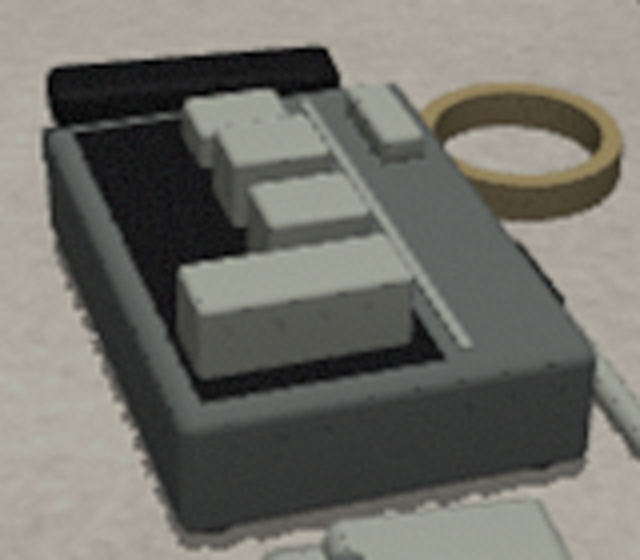

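Run:
```python
from h import *
cs,cd=manip.calibration("scene"),manip.calibration("side")
S=np.array([(148,278),(355,350),(318,400),(103,335)])/4+[240,150]
D=np.array([(178,268),(390,237),(412,285),(195,315)])/4+[250,185]
A=np.array([onplane(cs,*p,.083) for p in S]);B=np.array([onplane(cd,*p,.083) for p in D])
print(A.round(4));print(B.round(4))
for X in(A,B):
    e=X[1]-X[0]+X[2]-X[3];print(X.mean(0),np.linalg.norm(e)/2,np.linalg.norm(X[3]-X[0]),np.degrees(np.arctan2(e[1],e[0])))
# triangulated center
def tri(p,q):
    o1,d1=pix2ray(cs,*p);o2,d2=pix2ray(cd,*q)
    M=np.c_[d1,-d2];t=np.linalg.lstsq(M,o2-o1,rcond=None)[0];return (o1+d1*t[0]+o2+d2*t[1])/2
print("tri",tri(S.mean(0),D.mean(0)))
# short keys tops in scene: far, mid, near
for q in([(415,113),(507,150),(480,185),(383,158)],[(365,156),(462,185),(430,226),(330,202)],[(312,230),(410,262),(380,308),(272,282)]):
    q=np.array(q)/4+[240,150]
    for z in(.083,.071):
        X=np.array([onplane(cs,*p,z) for p in q]);print(z,X.mean(0).round(4))
s=manip.observe();print(R.from_rotvec(s["tool_rot"]).as_matrix().round(3))
```

```text
[[0.5219 0.0671 0.083 ]
 [0.5946 0.0746 0.083 ]
 [0.5967 0.0496 0.083 ]
 [0.5254 0.0376 0.083 ]]
[[0.5178 0.0658 0.083 ]
 [0.5921 0.0726 0.083 ]
 [0.5926 0.0423 0.083 ]
 [0.5191 0.0372 0.083 ]]
[0.55964456 0.05723122 0.083     ] 0.0726670519578245 0.029718051584129792 7.678535352219102
[0.55541226 0.05448998 0.083     ] 0.07413263835310582 0.028539034966106464 4.626483043274703
tri [0.55671699 0.06232726 0.07738135]
0.083 [0.5697 0.1754 0.083 ]
0.071 [0.5628 0.1887 0.071 ]
0.083 [0.5666 0.1476 0.083 ]
0.071 [0.5597 0.1603 0.071 ]
0.083 [0.5722 0.1044 0.083 ]
0.071 [0.5654 0.1162 0.071 ]
[[ 0.902  0.431 -0.   ]
 [ 0.431 -0.902  0.002]
 [ 0.    -0.002 -1.   ]]
```

The keys sit 44 mm apart along +y. The far short key fits that spacing only if its top is at z = 0.071, so that is the held key. The long key's centre is about (0.5575, 0.056) with its front facing -x. I'll press with closed jaws about 20 mm ahead of the centre, so I'm moving over with the jaws shut.

Call:
{"fn": "step_arm", "kwargs": {"steps": "0 12.7 -11 0 0; 0 12.7 -11 0 0; 0 12.7 -11 0 0; 0 12.7 -11 0 0; 0 12.7 -11 0 0", "force": 20}}

```text
time_s: 0.57
eef_pos: [0.3529, -0.371, 0.2473]
tool_rot: [-3.062, -0.693, 0.0]
wrist_force: [-0.2, -0.8, -1.0]
grip_width: 0.706
```

```bash
cat >> h.py <<'E'
def go(x,y,z,yaw=None):
    s=manip.observe();M=R.from_rotvec(s["tool_rot"]).as_matrix()
    d=M.T@(np.array([x,y,z])-s["eef_pos"])/.04
    cur=np.degrees(np.arctan2(M[1,0],M[0,0]))
    print(s["time_s"],s["eef_pos"].round(4),"F",s["wrist_force"].round(2),"w",round(s["grip_width"],3),"yaw",cur.round(2),"units",d.round(2),"turn",None if yaw is None else round((cur-yaw)/6,2), M[:,2].round(3))
E
python3 -c "
from h import *
go(.538,.054,.15,6)"
```

```text
0.5667 [ 0.3529 -0.371   0.2473] F [-0.16 -0.78 -0.97] w 0.706 yaw 25.49 units [ 8.75 -7.59  2.45] turn 3.25 [-0.001  0.002 -1.   ]
```

Call:
{"fn": "step_arm", "kwargs": {"steps": "0 8.7 -7.6 1 3.2; 0 8.7 -7.6 1 3.2; 0 8.7 -7.6 1 3.2; 0 8.7 -7.6 1 3.2; 0 8.7 -7.6 1 3.2"}}

```text
time_s: 0.98
eef_pos: [0.4329, -0.1857, 0.2303]
tool_rot: [-3.135, -0.171, 0.001]
wrist_force: [-0.1, -0.8, 0.0]
grip_width: 0.325
```

```bash
python3 -c "
from h import *
go(.538,.054,.15,6)"
```

```text
0.9833 [ 0.4329 -0.1857  0.2303] F [-0.09 -0.81  0.  ] w 0.325 yaw 6.24 units [ 3.26 -5.67  2.02] turn 0.04 [-0.001  0.002 -1.   ]
```

Call:
{"fn": "step_arm", "kwargs": {"steps": "0 2.5 -5.7 0.8 0; 0 2.5 -5.7 0.8 0; 0 2.5 -5.7 0.8 0; 0 2.5 -5.7 0.8 0; 0 2.5 -5.7 0.8 0"}}

```text
time_s: 1.4
eef_pos: [0.4944, 0.0118, 0.2041]
tool_rot: [-3.135, -0.171, 0.001]
wrist_force: [0.4, -0.4, -0.2]
grip_width: 0.016
```

Run:
```python
from h import *
go(.538,.054,.15,6)
for n in("wrist","scene","side"):
    im=manip.get_image(n)
    cv2.imwrite(f"pics/{n}1.png",im[:,:,::-1])
```

```text
1.4 [0.4944 0.0118 0.2041] F [ 0.38 -0.44 -0.17] w 0.016 yaw 6.24 units [ 1.2  -0.93  1.35] turn 0.04 [-0.001  0.002 -1.   ]
```

View pics/wrist1.png

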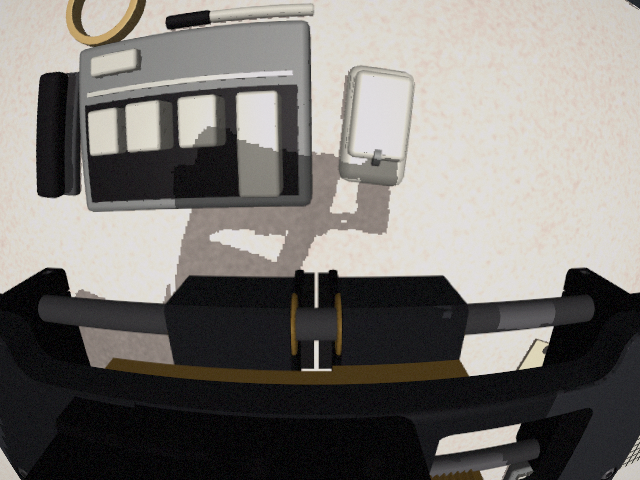

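View pics/side1.png

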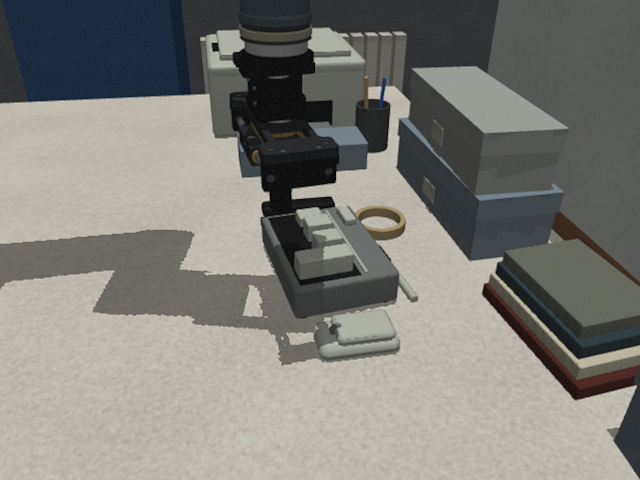

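The wrist view shows the long key at about (259,143), in the second position from the right of the box edge, and the other keys are at (194,121), (142,126) and (103,132). I'll refine its position from this view.

```bash
cat >> h.py <<'E'
def wray(u,v,s,z):
    c=manip.calibration("wrist");f=240/np.tan(np.radians(c["fovy"])/2)
    a=np.array([u-c["cx"],v-c["cy"]]);r=np.hypot(*a);th=r/f
    d=np.array([np.sin(th)*a[0]/r,-np.sin(th)*a[1]/r,-np.cos(th)])
    H=np.array(c["hand_eye"]);M=R.from_rotvec(s["tool_rot"]).as_matrix()
    o=M@H[:3,3]+s["eef_pos"];d=M@H[:3,:3]@d
    return o+d*(z-o[2])/d[2]
E
python3 - <<'E'
from h import *
im=cv2.imread("pics/wrist1.png")
cv2.imwrite("pics/wz.png",cv2.resize(im[70:220,70:320],None,fx=3.2,fy=3.2,interpolation=cv2.INTER_CUBIC))
E
```

```text
(no output)
```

View pics/wz.png

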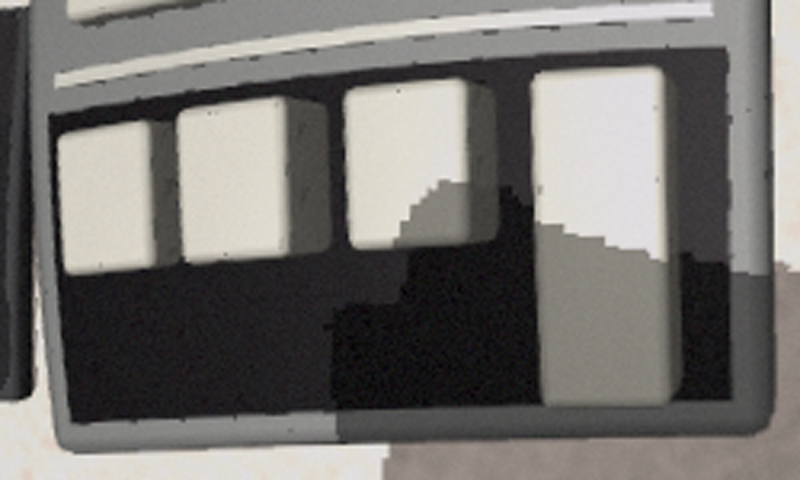

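Run:
```python
from h import *
s=manip.observe()
K={"long":[(533,70),(663,67),(669,404),(543,404)],"s1":[(345,85),(465,78),(470,240),(350,248)],"s2":[(178,106),(285,96),(292,255),(183,262)],"s3":[(59,132),(150,121),(155,265),(66,274)]}
for k,q in K.items():
    for z in((.083,.071) if k=="s3" else(.083,)):
        X=np.array([wray(u/3.2+70,v/3.2+70,s,z) for u,v in q])
        e=(X[0]-X[3]+X[1]-X[2])/2
        print(k,z,X.mean(0).round(4),"L",np.linalg.norm(e).round(4),"W",np.linalg.norm(X[1]-X[0]).round(4),"yaw",np.degrees(np.arctan2(e[1],e[0])).round(1))
```

```text
long 0.083 [0.5556 0.0602 0.083 ] L 0.0737 W 0.0283 yaw 7.1
s1 0.083 [0.5687 0.1057 0.083 ] L 0.0365 W 0.0283 yaw 7.3
s2 0.083 [0.5631 0.1486 0.083 ] L 0.0369 W 0.0284 yaw 7.1
s3 0.083 [0.5579 0.184  0.083 ] L 0.0349 W 0.0272 yaw 6.8
s3 0.071 [0.5575 0.1917 0.071 ] L 0.0365 W 0.0285 yaw 6.8
```

Wrist view: the long key measures 74x28 mm, centre about (0.556, 0.060), yaw 7°. Neighbour spacing is 43-46 mm with the held key at z = 0.071. The three views agree to a few mm. I'll hover over its front half next.

Call:
{"fn": "step_arm", "kwargs": {"steps": "0 1.2 -0.95 1.3 0; 0 1.2 -0.95 1.7 0; 0 1.2 -0.95 1.8 0; 0 1.2 -0.95 1.8 0; 0 1.2 -0.95 1.8 0"}}

```text
time_s: 1.97
eef_pos: [0.5367, 0.055, 0.1312]
tool_rot: [-3.134, -0.18, 0.007]
wrist_force: [-0.1, -0.9, -0.2]
grip_width: 0.005
```

Run:
```python
from h import *
go(.537,.056,.0935,7)
for n in("side","scene"):
    im=manip.get_image(n)
    cv2.imwrite(f"pics/{n}2.png",cv2.resize(im[120:330,200:440,::-1],None,fx=2.8,fy=2.8,interpolation=cv2.INTER_CUBIC))
```

```text
1.9667 [0.5367 0.055  0.1312] F [-0.13 -0.92 -0.15] w 0.005 yaw 6.56 units [ 0.01 -0.02  0.94] turn -0.07 [-0.004  0.002 -1.   ]
```

View pics/side2.png

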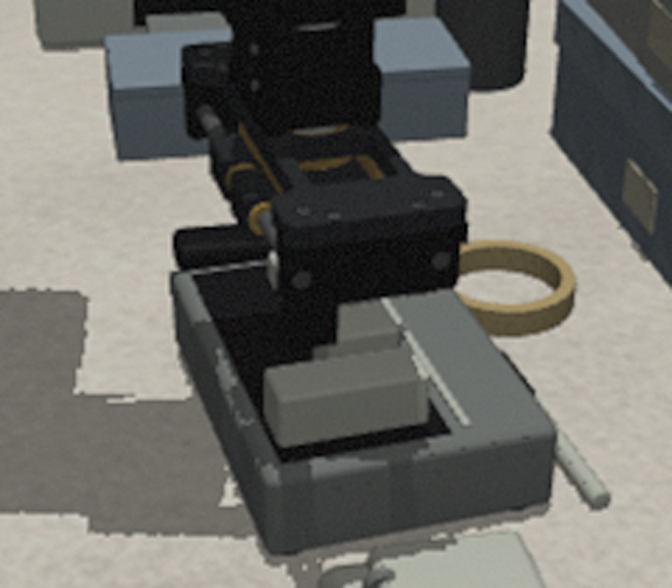

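View pics/scene2.png

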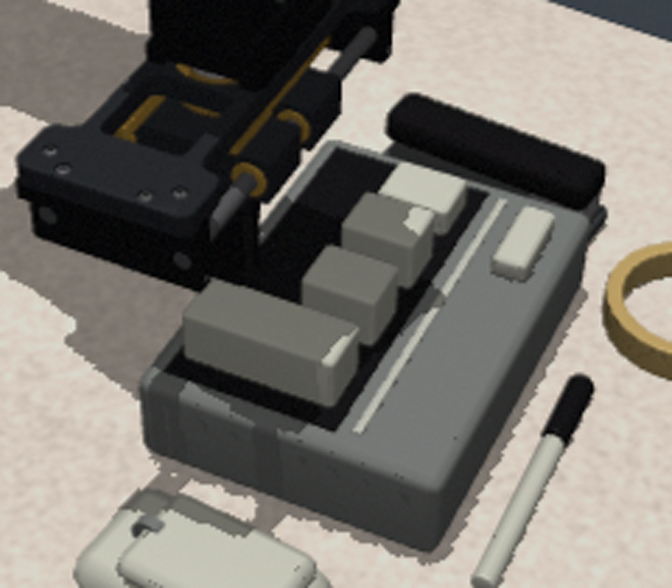

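The fingertips are hard to make out against the black panel, so I'll project the expected tip into both views as a check.

Run:
```python
from h import *
s=manip.observe();M=R.from_rotvec(s["tool_rot"]).as_matrix()
for n in("side","scene"):
    c=manip.calibration(n);T=np.linalg.inv(c["cam_to_world"]);f=240/np.tan(np.radians(c["fovy"])/2)
    im=cv2.imread(f"pics/{n}2.png");im=np.clip(im.astype(float)*1.8+25,0,255).astype(np.uint8)
    for col,pts in(((0,0,255),[(x,y,.025) for x in(-.0095,.0095) for y in(-.015,.015)]),((0,255,0),[(0,0,0.025)]),((255,0,0),[(0,0,.0482)])):
        for p in pts:
            w=M@np.array(p)+s["eef_pos"];q=T[:3,:3]@w+T[:3,3]
            u=c["cx"]+f*q[0]/-q[2];v=c["cy"]-f*q[1]/-q[2]
            cv2.circle(im,(int((u-200)*2.8),int((v-120)*2.8)),3,col,-1)
    cv2.imwrite(f"pics/{n}3.png",im)
```

```text
(no output)
```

View pics/side3.png

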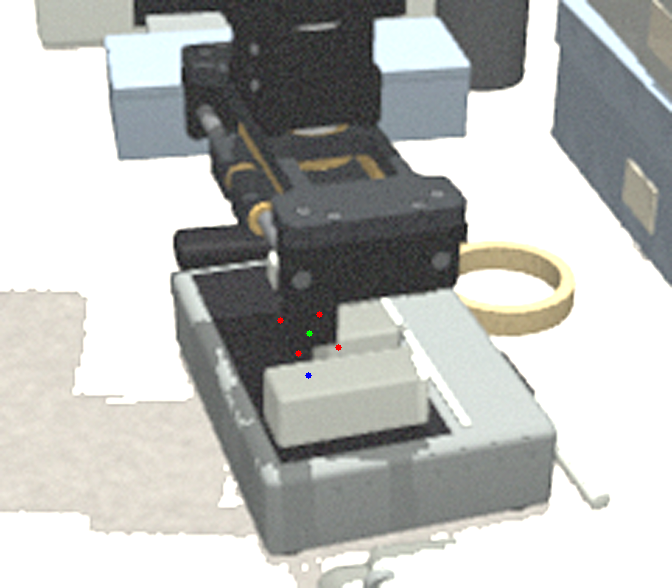

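View pics/scene3.png

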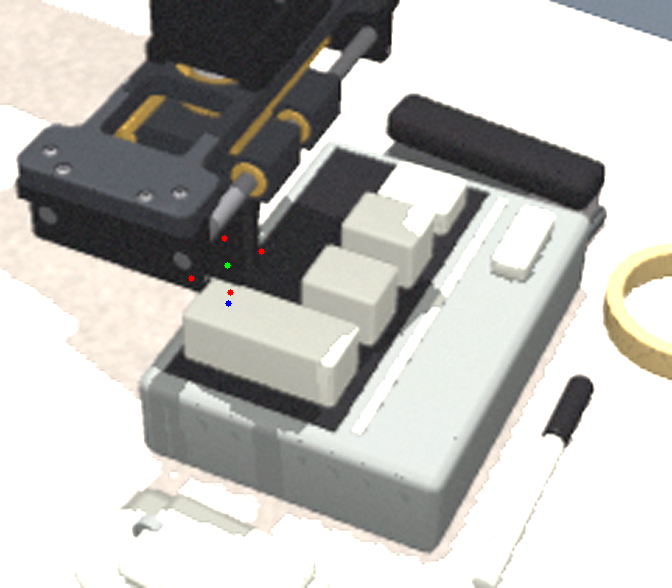

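The tip's vertical projection (blue dot) lands on the front half of the long key in both views. I'll press down in stages.

Call:
{"fn": "step_arm", "kwargs": {"steps": "0 0 0 0.3 0; 0 0 0 0.55 0; 0 0 0 0.7 0; 0 0 0 0.75 0; 0 0 0 0.75 0"}}

```text
time_s: 2.48
eef_pos: [0.5374, 0.0541, 0.103]
tool_rot: [-3.135, -0.178, 0.001]
wrist_force: [-0.2, -1.1, 1.6]
grip_width: 0.002
```

```bash
python3 -c "
from h import *
go(.537,.056,.0935,7)"
```

```text
2.4833 [0.5374 0.0541 0.103 ] F [-0.16 -1.12  1.57] w 0.002 yaw 6.49 units [-0.01 -0.05  0.24] turn -0.08 [-0.001  0.002 -1.   ]
```

Call:
{"fn": "step_arm", "kwargs": {"steps": "0 0 0 0.1 0; 0 0 0 0.2 0; 0 0 0 0.25 0; 0 0 0 0.25 0; 0 0 0 0.25 0"}}

```text
time_s: 2.9
eef_pos: [0.5375, 0.0541, 0.0929]
tool_rot: [-3.135, -0.178, 0.001]
wrist_force: [-0.2, -0.6, 1.7]
grip_width: 0.003
```

```bash
python3 -c "
from h import *
go(.537,.056,.0935,7)"
```

```text
2.9 [0.5375 0.0541 0.0929] F [-0.24 -0.6   1.68] w 0.003 yaw 6.51 units [-0.01 -0.05 -0.01] turn -0.08 [-0.001  0.002 -1.   ]
```

The force hasn't reached the hard stop yet, so I'll go slightly further to feel it.

Call:
{"fn": "step_arm", "kwargs": {"steps": "0 0 0 0.03 0; 0 0 0 0.05 0; 0 0 0 0.07 0; 0 0 0 0.07 0"}}

```text
time_s: 3.23
eef_pos: [0.5374, 0.0541, 0.0925]
tool_rot: [-3.135, -0.179, 0.0]
wrist_force: [-4.2, -1.9, 19.3]
grip_width: -0.001
```

Run:
```python
from h import *
go(.537,.056,.0935,7)
for n in("scene",):
    im=manip.get_image(n)
    cv2.imwrite(f"pics/{n}4.png",cv2.resize(im[120:330,200:440,::-1],None,fx=2.8,fy=2.8,interpolation=cv2.INTER_CUBIC))
```

```text
3.2333 [0.5374 0.0541 0.0925] F [-4.2  -1.94 19.3 ] w -0.001 yaw 6.54 units [-0.   -0.05 -0.03] turn -0.08 [-0.     0.001 -1.   ]
```

View pics/scene4.png

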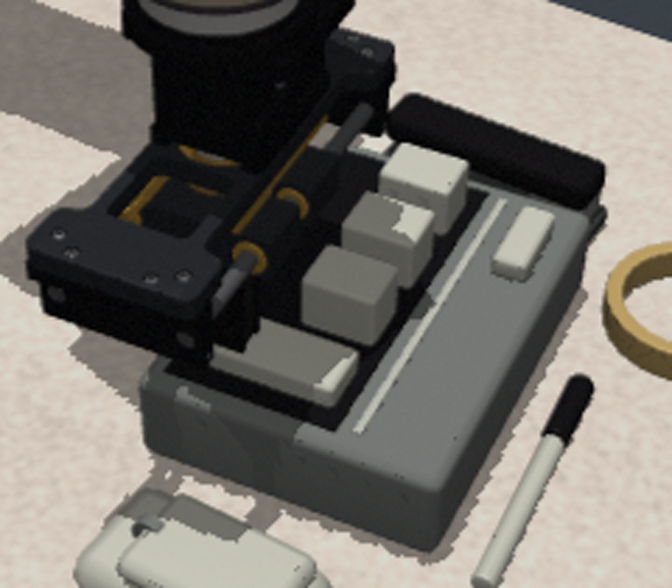

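The hard stop is reached at 19 N. The long key is down and the held key at (425,175) has popped up. Lifting straight off now.

Call:
{"fn": "step_arm", "kwargs": {"steps": "0 0 0 -0.3 0; 0 0 0 -1 0; 0 0 0 -1.8 0; 0 0 0 -2.5 0; 0 0 0 -2.5 0"}}

```text
time_s: 3.7
eef_pos: [0.5408, 0.0541, 0.1974]
tool_rot: [3.136, 0.18, 0.017]
wrist_force: [1.3, -0.4, 0.1]
grip_width: 0.005
```

Call:
{"fn": "step_arm", "kwargs": {"steps": "0 -0.8 0.5 -0.5 0; 0 -1.6 1 -0.5 0; 0 -2 1.5 -0.5 0; 0 -2 1.5 -0.5 0; 0 -2 1.5 -0.5 0"}}

```text
time_s: 4.12
eef_pos: [0.4673, -0.0151, 0.2162]
tool_rot: [-3.136, -0.176, -0.016]
wrist_force: [0.4, -0.6, 0.1]
grip_width: 0.006
```

Run:
```python
from h import *
go(.537,.056,.0935,7)
s=manip.observe()
for n in("scene","wrist"):
    im=manip.get_image(n);cv2.imwrite(f"pics/{n}5f.png",im[:,:,::-1])
    a=im[120:330,200:440] if n=="scene" else im
    cv2.imwrite(f"pics/{n}5.png",cv2.resize(a[:,:,::-1],None,fx=2.8 if n=="scene" else 1,fy=2.8 if n=="scene" else 1,interpolation=cv2.INTER_CUBIC))
```

```text
4.1167 [ 0.4673 -0.0151  0.2162] F [ 0.42 -0.64  0.1 ] w 0.006 yaw 6.41 units [ 1.9  -1.57  3.09] turn -0.1 [ 0.01   0.001 -1.   ]
```

View pics/scene5.png

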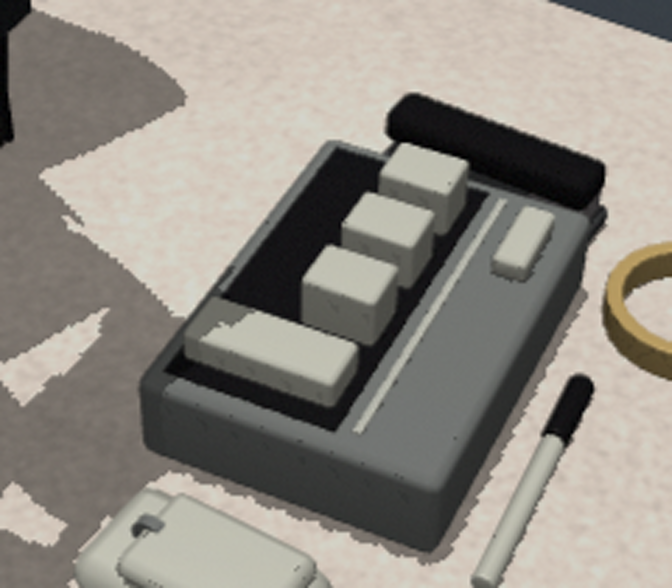

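View pics/wrist5.png

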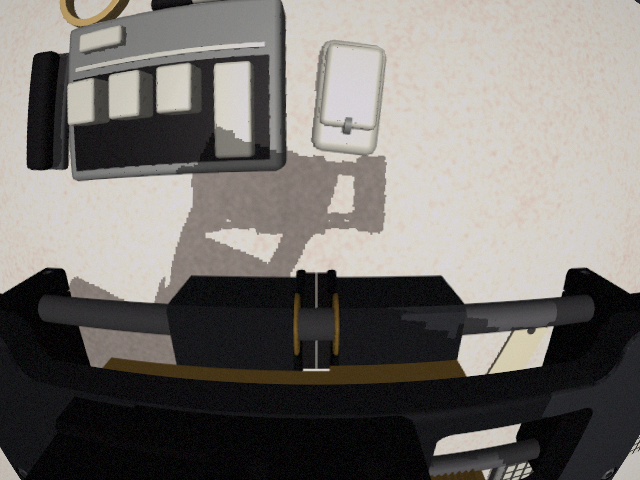

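With the arm clear, the long key at (270,350) stays low by itself. The three short-key tops, at (425,168), (388,222) and (350,275), are evenly spaced and at equal height. Handing in.

Run:
```python
from h import *
c=manip.calibration("scene")
for u,v in((425,168),(388,222),(350,275)): print(onplane(c,u/2.8+200,v/2.8+120,.083).round(4))
print(onplane(c,270/2.8+200,347/2.8+120,.071).round(4))
print(manip.sign_off())
```

```text
[0.5615 0.1905 0.083 ]
[0.5673 0.1448 0.083 ]
[0.572  0.1027 0.083 ]
[0.5605 0.0535 0.071 ]
the job is handed in; nothing more can be done
None
```

The long key is latched down on its own and all three short keys are up. I handed the job in at about 4.2 s of the 26 s allowed; sign-off reports no verdict.

- **Press:** I pressed the front half of the long key with closed jaws until it reached the hard stop, at about 19 N. The short key that was down popped up, and I lifted straight off and moved the arm clear.
- **Short keys:** In the last scene picture their tops, taken at the 83 mm up height, are 42–46 mm apart against the expected 44 mm. That fits all three being up.
- **Long key:** Taken at 71 mm, its position matches the earlier measurement to within about 7 mm.
- **Contact:** The wrist force was back near zero and the gripper was well clear of everything.
- **Disagreement:** The single-view positions from the three cameras differed by a few mm. One two-view estimate of the long key's height came out at 77 mm instead of 83 mm. I went by the given height, and contact during the press agreed with it.

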